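# Set the grain mill and lock the setting with its jam nut

### The arm

A 6-joint arm with a two-finger parallel gripper is mounted at the origin on the work surface. World frame = base frame: x ahead of the robot, y to its left, z up, the work surface at z = 0. Lengths are in m, angles in rad, forces in N, time in s.
With the tool pointing down it reaches from about 0.2 to 0.875 m from the base axis. Payload 3.4 kg.
Tool frame: the origin (TCP) lies at the very end of the fingers, on their centre line; the grasp point (between the pads) lies 19 mm behind it (r.tcp_to_grasp is the distance from the TCP to the grasp point, in m); z points along the fingers, y is the direction in which the jaws open and shut (so a half turn about z gives the same grasp; the last joint's range is limited). The gripper opens to 94 mm and grips with 3 to 60 N. Pads are 16 mm wide; open, the fingers measure 119 mm over their backs; the gripper's body (75 mm by 177 mm) begins 78 mm behind the grasp point.
Start: joints at [-0.121, 0.276, 1.505, -0, 1.361, -0.121], TCP at [0.575, -0, 0.205] pointing down, gripper open.
Joint ranges: [-2.89, 2.89], [-0.75, 2.08], [0.22, 2.7], [-1.18, 4.32], [0.11, 2.71], [-2.7, 2.7]. Speed limits (rad/s): [2.57, 2.57, 3.14, 3.14, 3.14, 3.14].

### API

Orientations are given as a unit quaternion [x, y, z, w].
In Python, from station import r gives the robot as it stands.
- The arm moves only by the shell command python3 -m jog 'ROWS' [FORCE]. ROWS is JSON, a list that holds one entry, the list of rows, each a list of 7 numbers: the closure in counts, from 0 (fully open) to 255 (shut), then the shift along the tool's x, y, z in cm, then the turn, a rotation vector about the tool's x, y, z in degrees. In form: [[[gripper, dx, dy, dz, ax, ay, az], ...]]. A call has 1 to 8 rows; each row shifts and turns the commanded pose from where the row before left it, along the tool's axes as they then stand; what a row does not reach is not made up. A row lasts 1/10 s, in which the tool goes at most 50 mm and 8.59 degrees, less where a joint would pass 70% of its speed; a pose out of reach is approached as far as the arm can. A call with a gripper value outside its range is refused whole. The fingers move at their own pace and stop on an object; FORCE is the grip in N (left out, the last holds). Time passes only in rows, so rows that do not move let the fingers close. It gives the time, the measured TCP pose, the force and the opening at its end, in the units of the state.
- r.read_state(): the state, without advancing time (a new reading comes with each control period).
- r.snapshot(name): name is "scene" or "side" or "wrist"; returns a dict with "frame" (420x560x3 uint8, red, green, blue), "intrinsics" (3x3 intrinsics, pixels), "R" (3x3) and "t" (3): a world point X has camera coordinates R X + t. Camera axes: x right, y down, z forward; pixel columns grow to the right and rows downward; lengths in m; the calibration is good to about 2 mm. A picture is of the moment at which its call begins. There is no depth.
- r.close_job(): hands the job in, once; it reports no verdict.
The state is a dict: "time_s": time; "joint_positions": joint angles; "qvel": joint speeds; "joint_torque": joint torques, N m; "tcp_pos": TCP position; "orientation": TCP orientation; "force": force on the tool from outside, world axes, zero at the start; "moment": the same for the moment, N m; "finger_gap": opening from 0.0 (shut) to 1.0 (fully open).
Only numpy, scipy, OpenCV 4.12 (cv2) and the standard library are available. Lean on these libraries where they do the work, as an engineer would, in place of code of your own. Each camera call takes 0.05 s, during which the arm holds its last target. There are 200 camera calls.

### The job

Turn the black adjuster on top of the grain mill so that its yellow pointer stands over the red mark on the dial. Then run the brass jam nut down clockwise by its red handle post until it meets the spring washer, and tighten it firmly, with a final push of about 14 N on the post, never as much as 18 N, so that the washer is not crushed. Leave the pointer on the mark, let go, and do not disturb the pot, the bottle or the jar.

Things in the scene. Friction and masses are not known exactly. Their poses are not given: they have to be found in the camera images.
- mill: squat white grain mill fixed to the counter, 150 x 150 mm, with a dark round dial plate 148 mm across whose top is 90 mm above the counter; a short steel spout on its +x side. Origin: centre of its underside, on the common vertical axis of adjuster, stem, washer and jam nut; z up. It may stand turned about z.
- adjuster_grip (a point): grip point of the black adjuster on top of the stem, on the axis, 160 mm above the counter. The grip is a bar 42 mm long, 14 mm wide, from 140 to 174 mm above the counter, lying along the pointer, as the point's x axis does. It turns about the vertical against an even drag of 0.12 N m and stays where it is left; it starts 0.4 to 1.4 rad counter-clockwise (from above) of the mark.
- pointer_tip (a point): tip of the adjuster's yellow pointer, 36 mm out from the axis, 138 mm above the counter
- dial_mark (a point): inner end of the red mark (a bar 34 x 7 mm lying radially on the dial plate), 36 mm out from the axis, 93 mm above the counter. The setting is right when the pointer tip is straight above this point.
- lever_post (a point): top centre of the red upright handle post of the brass jam nut: round, 14 mm across, a sleeve that spins freely on its pin, its upper 40 mm free to take, above a foot 22 mm across. It stands 90 mm out from the axis, pointing any way at the start, on a flat lever 14 mm wide whose top is 44 mm below the post top. Post top 156 to 159 mm above the counter at the start, 153 mm when the nut meets the washer.
- jam_nut: brass hexagon jam nut, 46 mm, on the stem; origin on the axis at its underside. Clockwise from above runs it down 1.2 mm per rad, 2.5 to 5 rad to go; where it meets the washer is known only by feel. Force along the circle at the post: about 1 N running free, jumps to 9 N at the washer, then rises 1.8 N per 0.1 rad. Final push 12 to 17 N: tight; 18.5 N or more: overtightened. It stays where left.
- washer_top (a point): centre of the upper face of the copper-coloured spring washer (52 mm across) under the nut: 95 mm above the counter while free. It does not move until the nut meets it, then sinks 0.4 mm for each 0.1 rad of tightening: tight when 0.6 to 2.2 mm down.
- pot: steel pot, 120 mm across the rim, 70 mm high, loose bystander; origin at the centre of its underside
- bottle: plastic water bottle, 72 mm across, 220 mm tall, loose bystander; origin at the centre of its underside
- tube: small white jar, 44 mm across, 75 mm tall, loose bystander; origin at the centre of its underside

How it is judged:
By the outcome, as a careful person would: the job done as asked, in the order asked, and still so for the second after the job is handed in, with the robot touching nothing.
It also fails if it takes over 72 s, if anything falls off the work surface, if the arm or the gripper's body presses on something with over 40 N, if the wrist force passes 120 N, or if a joint passes its speed limit or range.

## Working session

There is one attempt and no reset: what is moved stays moved. The work goes in short steps, Python scripts to look and compute and a shell command to move; the robot and the scene stay as the last step left them, time stands still between calls to the robot, and variables do not carry over. Pictures are saved under pics/ and viewed, about 8 in all and at most 12, crops included, and the job is handed in when it is done.

```bash
mkdir -p pics; ls; python3 - <<'E'
from station import r
import cv2,numpy as np
ims=[]
for n in("scene","side"):
    s=r.snapshot(n); np.savez(f"{n}0.npz",**s)
    cv2.imwrite(f"pics/{n}0.png",s["frame"][:,:,::-1])
    print(n,s["intrinsics"].tolist(),(-s["R"].T@s["t"]).round(3), s["R"].round(2).tolist())
print(r.read_state(), r.tcp_to_grasp)
E
```

```text
pics
scene [[463.0536019299903, 0.0, 281.34149871278873], [0.0, 463.0536019299903, 212.0218072582368], [0.0, 0.0, 1.0]] [ 1.256 -0.12   1.032] [[0.27, 0.96, -0.01], [0.78, -0.23, -0.58], [-0.56, 0.15, -0.81]]
side [[408.7091486360924, 0.0, 280.40201392448336], [0.0, 408.7091486360924, 212.68983653349565], [0.0, 0.0, 1.0]] [ 0.264 -0.74   0.766] [[0.91, -0.42, 0.01], [-0.24, -0.54, -0.81], [0.34, 0.73, -0.59]]
{'time_s': 0.1, 'joint_positions': array([-1.20991952e-01,  2.76548537e-01,  1.50595644e+00, -2.16559647e-05,
        1.36072186e+00, -1.20993740e-01]), 'qvel': array([ 0.00040524, -0.00045024, -0.00359174,  0.00157006,  0.00021954,
       -0.00136842]), 'joint_torque': array([ 2.09665013e-03, -4.05456018e+01, -2.37780511e+01,  7.03444169e-02,
        2.99401337e-02, -2.48708608e-05]), 'tcp_pos': array([5.74505965e-01, 5.09781211e-05, 2.04701644e-01]), 'orientation': array([ 7.07104310e-01,  7.07108780e-01, -5.12148278e-04, -6.36755675e-04]), 'force': array([-0.7728507 , -0.6331148 , -1.01384014]), 'moment': array([-0.01865437, -0.04731374,  0.02132149]), 'finger_gap': 1.0026476974954621} 0.0188
```

View pics/scene0.png

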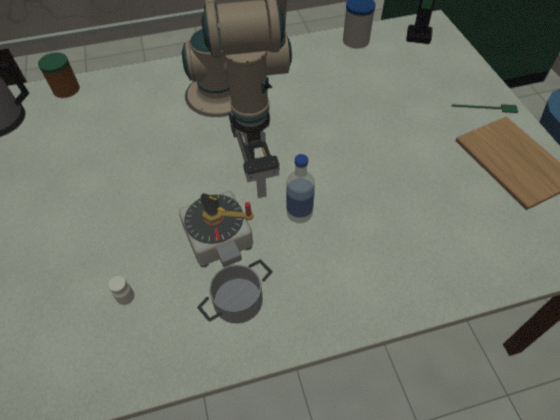

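View pics/side0.png

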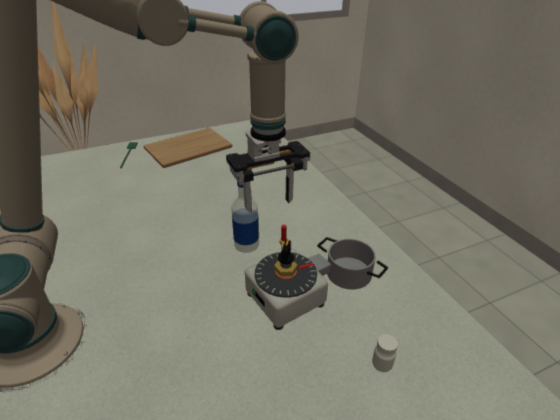

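Scene: the mill is at about (214,218), the red post at (249,210), the red mark at (216,234), the bottle at (300,190), the pot at (237,292) and the jar at (119,288). Side: the mill is at (286,275) and the post top at (284,228). I'll zoom in on both.

```bash
cat > h.py <<'E'
import numpy as np,cv2
from station import r
def load(n):
    s=np.load(n+".npz"); return {k:s[k] for k in s.files}
def snap(n,tag):
    s=r.snapshot(n); np.savez(tag+".npz",**s); return s
def ray(s,uv):
    d=s["R"].T@np.linalg.solve(s["intrinsics"],[uv[0],uv[1],1]); return -s["R"].T@s["t"],d/np.linalg.norm(d)
def onz(s,uv,z):
    c,d=ray(s,uv); return c+d*(z-c[2])/d[2]
def proj(s,X):
    p=s["intrinsics"]@(s["R"]@np.array(X)+s["t"]); return p[:2]/p[2]
def tri(s1,u1,s2,u2):
    c1,d1=ray(s1,u1);c2,d2=ray(s2,u2)
    a=np.linalg.lstsq(np.c_[d1,-d2],c2-c1,rcond=None)[0]
    p,q=c1+a[0]*d1,c2+a[1]*d2; return (p+q)/2,np.linalg.norm(p-q)
def mask(s,lo,hi):
    h=cv2.cvtColor(s["frame"],cv2.COLOR_RGB2HSV); return cv2.inRange(h,np.array(lo),np.array(hi))
def red(s): return mask(s,(0,150,70),(6,255,255))|mask(s,(174,150,70),(180,255,255))
def yellow(s): return mask(s,(18,120,90),(35,255,255))
def blobs(m,amin=4):
    n,l,st,c=cv2.connectedComponentsWithStats(m)
    return [(st[i].tolist(),c[i].round(1).tolist()) for i in range(1,n) if st[i][4]>=amin]
def crop(s,x,y,w,h,k): return cv2.resize(s["frame"][y:y+h,x:x+w,::-1],None,fx=k,fy=k,interpolation=cv2.INTER_CUBIC)
E
python3 - <<'E'
from h import *
A,B=load("scene0"),load("side0")
cv2.imwrite("pics/c1.png",np.hstack([crop(A,170,180,95,95,4.2),crop(B,238,215,95,95,4.2)]))
for n,s in(("A",A),("B",B)):
    print(n,"red",blobs(red(s))); print(n,"yel",blobs(yellow(s)))
E
```

```text
A red [([246, 203, 4, 4, 13], [247.2, 204.5]), ([215, 229, 4, 11, 27], [216.6, 233.8])]
A yel [([263, 148, 3, 8, 10], [264.0, 151.5]), ([209, 196, 8, 4, 14], [212.2, 197.6]), ([203, 207, 49, 14, 216], [224.6, 214.2])]
B red [([282, 225, 4, 16, 61], [283.5, 232.4]), ([299, 263, 14, 6, 41], [305.1, 265.6])]
B yel [([280, 151, 4, 2, 5], [281.4, 151.4]), ([280, 239, 5, 9, 18], [281.7, 242.7]), ([286, 239, 3, 6, 10], [286.9, 241.5]), ([275, 261, 22, 11, 117], [285.3, 267.1])]
```

View pics/c1.png

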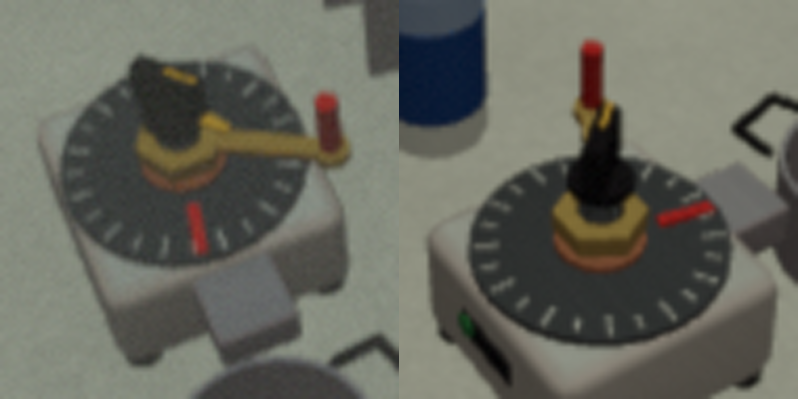

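The crops show the dial, the mark (A crop about (197,228)) and the post top (A crop (327,97), B crop (592,45)). The pointer shows as small yellow bits at A crop (213,122) and B crop (607,115), close to the lever's direction.

```bash
python3 - <<'E'
from h import *
A,B=load("scene0"),load("side0")
cs=[]
for s,(x,y) in((A,(214,219)),(B,(286,274))):
    g=cv2.GaussianBlur(cv2.cvtColor(s["frame"],cv2.COLOR_RGB2GRAY),(3,3),0).astype(float)
    c0=onz(s,(x,y),.09)
    for it in range(3):
        P=[]
        for a in np.arange(0,2*np.pi,.05):
            rr=np.arange(.060,.088,.0005)
            uv=np.array([proj(s,c0+[q*np.cos(a),q*np.sin(a),0]) for q in rr],np.float32)
            v=cv2.remap(g.astype(np.float32),uv[:,0][None],uv[:,1][None],cv2.INTER_LINEAR)[0]
            d=np.gradient(np.convolve(v,np.ones(5)/5,'same'))[6:-6]; i=d.argmax()
            if d[i]>1: P.append(c0[:2]+rr[i+6]*np.array([np.cos(a),np.sin(a)]))
        P=np.array(P)
        for _ in range(4):
            M=np.c_[2*P,np.ones(len(P))]; q=np.linalg.lstsq(M,(P**2).sum(1),rcond=None)[0]
            R=np.sqrt(q[2]+q[:2]@q[:2]); e=abs(np.linalg.norm(P-q[:2],axis=1)-R); P=P[e<max(2*np.median(e),.001)]
        c0=np.r_[q[:2],.09]
    print("dial",q[:2].round(4),"R",R.round(4),len(P)); cs.append(q[:2])
    m=red(s); b=blobs(m)
    for st,c in b: print(" red",c,onz(s,c,.093).round(4),onz(s,c,.153).round(4))
    for st,c in blobs(yellow(s)): print(" yel",c,st[4],onz(s,c,.138).round(4),onz(s,c,.174).round(4))
c=np.mean(cs,0); print("axis",c)
pa,pb=(170+327/4.2,180+97/4.2),(238+(592-399)/4.2,215+45/4.2)
p,e=tri(A,pa,B,pb); d=p[:2]-c; print("post",p.round(4),e,np.linalg.norm(d),np.arctan2(d[1],d[0]))
for s in(A,B):
    print("post z=.157",onz(s,pa if s is A else pb,.157))
for s,k in((A,1),(B,1)):
    st,u=blobs(red(s))[1]; X=onz(s,u,.092); d=X[:2]-c; print("mark",np.linalg.norm(d),np.arctan2(d[1],d[0]))
# objects
for n,s,u,z in(("bottle",A,(301,160),.215),("bottleS",B,(246,248),0),("pot",A,(236,284),.07),("potS",B,(351,256),.07),("jar",A,(118,283),.075),("jarS",B,(387,343),.075)):
    print(n,onz(s,u,z).round(3))
E
```

```text
dial [ 0.5706 -0.1156] R 0.0746 74
 red [247.2, 204.5] [ 0.5562 -0.0252  0.093 ] [ 0.6009 -0.0312  0.153 ]
 red [216.6, 233.8] [ 0.6218 -0.1166  0.093 ] [ 0.6623 -0.1168  0.153 ]
 yel [264.0, 151.5] 10 [0.4328 0.0523 0.138 ] [0.4659 0.0453 0.174 ]
 yel [212.2, 197.6] 14 [ 0.5455 -0.107   0.138 ] [ 0.5742 -0.1076  0.174 ]
 yel [224.6, 214.2] 216 [ 0.6028 -0.0879  0.138 ] [ 0.6291 -0.0892  0.174 ]
dial [ 0.5662 -0.1175] R 0.0745 85
 red [283.5, 232.4] [0.6243 0.0176 0.093 ] [ 0.5921 -0.0499  0.153 ]
 red [305.1, 265.6] [ 0.6179 -0.1179  0.093 ] [ 0.5864 -0.1733  0.153 ]
 yel [281.4, 151.4] 5 [0.7739 0.3564 0.138 ] [0.7446 0.2935 0.174 ]
 yel [281.7, 242.7] 18 [ 0.5798 -0.0667  0.138 ] [ 0.5617 -0.1053  0.174 ]
 yel [286.9, 241.5] 10 [ 0.593  -0.0678  0.138 ] [ 0.5741 -0.1063  0.174 ]
 yel [285.3, 267.1] 117 [ 0.5521 -0.1457  0.138 ] [ 0.5356 -0.1798  0.174 ]
axis [ 0.56840832 -0.11655012]
post [ 0.6015 -0.0301  0.1572] 0.0023732220831291072 0.09257105656113175 1.205063924076573
post z=.157 [ 0.60028065 -0.02921514  0.157     ]
post z=.157 [ 0.60196074 -0.0313446   0.157     ]
mark 0.052689088737370326 -0.0008640940539913968
mark 0.05006155097614706 -0.007590777091858721
bottle [0.555 0.115 0.215]
bottleS [ 0.547  0.102 -0.   ]
pot [ 0.755 -0.1    0.07 ]
potS [ 0.752 -0.113  0.07 ]
jar [ 0.68  -0.361  0.075]
jarS [ 0.674 -0.368  0.075]
```

Axis is about (0.568,-0.1165) with R 74.5 mm, which fits. The mark is at angle about 0, and the post at about 1.2 rad with z 0.157 and r 0.0925, which also fits. Next I'll look from above with the wrist camera to get the pointer.

```bash
python3 -m jog '[[[0,-2.9,-0.15,-2.5,0,0,0],[0,-2.9,-0.15,-2.5,0,0,0],[0,-2.9,-0.15,-2.5,0,0,0],[0,-2.9,-0.2,-2.5,0,0,0],[0,0,0,0,0,0,0]]]'
python3 - <<'E'
from h import *
s=snap("wrist","w1"); cv2.imwrite("pics/w1.png",s["frame"][:,:,::-1])
print((-s["R"].T@s["t"]).round(3), proj(s,(.5684,-.1165,.174)),proj(s,(.5684,-.1165,.09)))
print("red",blobs(red(s),15)); print("yel",blobs(yellow(s),15))
E
```

```text
time_s: 0.6
tcp_pos: [0.5699, -0.1198, 0.3085]
orientation: [0.708, 0.706, 0.001, 0.003]
force: [-0.1, 0.8, 0.5]
finger_gap: 0.998
[ 0.57  -0.037  0.488] [273.93270844 194.25685565] [274.23051563 178.25916497]
red [([300, 102, 13, 13, 132], [306.1, 108.3]), ([302, 176, 27, 7, 139], [315.0, 178.9])]
yel [([254, 110, 54, 85, 1004], [284.3, 151.8]), ([273, 178, 14, 17, 69], [279.6, 186.1]), ([73, 335, 16, 48, 234], [77.2, 361.1]), ([470, 336, 13, 46, 217], [478.0, 361.5])]
```

View pics/w1.png

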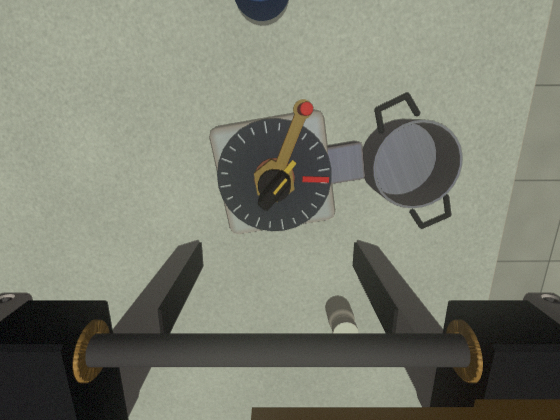

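The wrist view shows the dial centred at about (274,174), the red mark at (315,179), the post top at (306,108), the grip stripe at (280,186) and the pointer tip at about (293,165). Measuring from this.

```bash
cat > m.py <<'E'
from h import *
def pca(P): 
    c=P.mean(0); w,v=np.linalg.eigh(np.cov((P-c).T)); return c,v[:,-1]
def comp(m,near):
    n,l,st,c=cv2.connectedComponentsWithStats(m); i=1+np.argmin(np.linalg.norm(c[1:]-near,axis=1)); ys,xs=np.nonzero(l==i); return np.c_[xs,ys]
def dial(s,c0):
    # dial edge fit on z=.09
    g=cv2.GaussianBlur(cv2.cvtColor(s["frame"],cv2.COLOR_RGB2GRAY),(3,3),0).astype(np.float32)
    P=[];rr=np.arange(.064,.084,.0005)
    for a in np.arange(0,2*np.pi,.04):
        uv=np.array([proj(s,[c0[0]+q*np.cos(a),c0[1]+q*np.sin(a),.09]) for q in rr],np.float32)
        v=cv2.remap(g,uv[:,0][None],uv[:,1][None],cv2.INTER_LINEAR)[0]
        d=np.gradient(np.convolve(v,np.ones(3)/3,'same'))[3:-3]; i=d.argmax()
        if d[i]>1: P.append(c0[:2]+rr[i+3]*np.array([np.cos(a),np.sin(a)]))
    P=np.array(P)
    for _ in range(6):
        q=np.linalg.lstsq(np.c_[2*P,np.ones(len(P))],(P**2).sum(1),rcond=None)[0]
        R=np.sqrt(q[2]+q[:2]@q[:2]); e=abs(np.linalg.norm(P-q[:2],axis=1)-R); P=P[e<max(2*np.median(e),.0008)]
    return q[:2],R,len(P)
E
python3 - <<'E'
from m import *
s=load("w1"); c,R,n=dial(s,np.array([.5684,-.1165])); print("dial",c,R,n)
W=lambda P,z:np.array([onz(s,p,z)[:2] for p in P])
ang=lambda d:np.arctan2(d[1],d[0])
M=W(comp(red(s),(315,179)),.093); mc,mv=pca(M); print("mark c",mc,"ang c",ang(mc-c),"axis",ang(mv), "r",np.linalg.norm(M-c,axis=1).min(),np.linalg.norm(M-c,axis=1).max())
S=W(comp(yellow(s),(280,186)),.174); sc,sv=pca(S); print("stripe",sc,ang(sc-c),"dir",ang(sv), np.linalg.norm(sc-c))
T=onz(s,(293.5,164),.138)[:2]; print("tip",T,ang(T-c),np.linalg.norm(T-c))
p=onz(s,(306.1,108.3),.157)[:2]; print("post",p,ang(p-c),np.linalg.norm(p-c))
cv2.imwrite("pics/w1c.png",crop(s,210,90,130,150,5))
E
```

```text
dial [ 0.56802633 -0.11514407] 0.07357727910341443 122
mark c [ 0.62065163 -0.11697744] ang c -0.03482410202431764 axis 3.1081698086892784 r 0.0361130149601401 0.06954744819035114
stripe [ 0.57427544 -0.10797183] 0.8540705461273455 dir 0.8861763035517153 0.009512746901121917
tip [ 0.59031313 -0.09083462] 0.8287788330013374 0.03297954972359692
post [ 0.60131736 -0.03177313] 1.1908830550219272 0.08977196677085922
```

View pics/w1c.png

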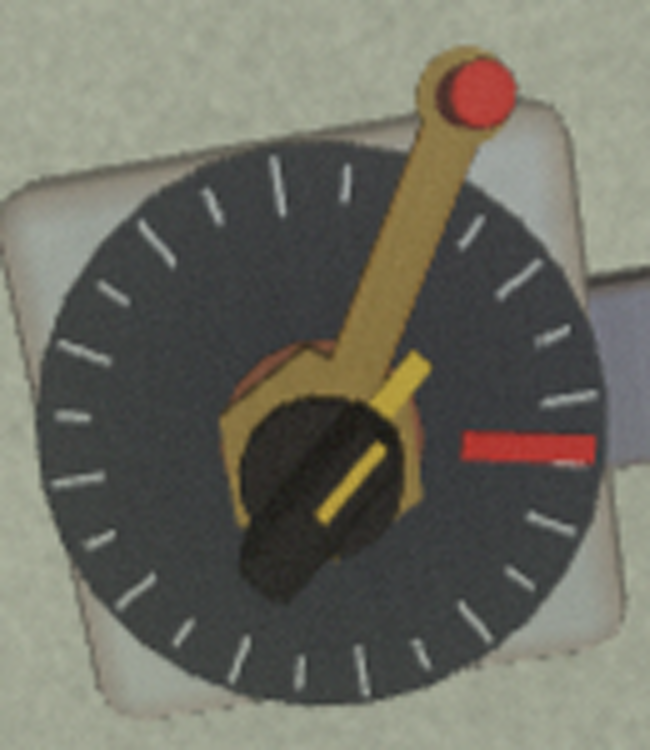

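Turn the tool to lie along the pointer (about 41° clockwise), part-close the jaws, and check.

```bash
python3 -m jog '[[[110,0,0,0,0,0,8.2],[110,0,0,0,0,0,8.2],[110,0,0,0,0,0,8.2],[110,0,0,0,0,0,8.2],[110,0,0,0,0,0,8.2],[110,0,0,2,0,0,0],[110,0,0,2,0,0,0],[110,0,0,0,0,0,0]]]' 25
python3 - <<'E'
from h import *
from scipy.spatial.transform import Rotation as Ro
s=r.read_state();R=Ro.from_quat(s["orientation"]).as_matrix();print(s["tcp_pos"],s["time_s"],s["joint_positions"]); print(R.round(3), np.arctan2(R[1,0],R[0,0]))
d=np.array([.5683,-.1158,.141])-s["tcp_pos"]; print(100*R.T@d, s["force"])
E
```

```text
time_s: 1.45
tcp_pos: [0.566, -0.1138, 0.2612]
orientation: [0.91, 0.415, -0.003, -0.003]
force: [-0.1, -0.1, -0.1]
finger_gap: 0.569
[ 0.56603116 -0.11379417  0.26120034] 1.45 [-3.19398579e-01  2.59671307e-01  1.39114975e+00  7.50823356e-04
  1.49966907e+00  3.94826444e-01]
[[ 0.655  0.756 -0.008]
 [ 0.756 -0.655  0.004]
 [-0.003 -0.009 -1.   ]] 0.8565262224141059
[ 0.02990273  0.40499044 12.01698888] [-0.0815524  -0.10332746 -0.08874364]
```

```bash
python3 -m jog '[[[110,0,0.3,3,0,0,0],[110,0,0,3,0,0,0],[110,0,0,2.5,0,0,0],[110,0,0,2,0,0,0],[110,0,0,1.4,0,0,0],[110,0,0,0,0,0,0],[110,0,0,0,0,0,0]]]'
python3 - <<'E'
from h import *
from scipy.spatial.transform import Rotation as Ro
s=r.read_state();R=Ro.from_quat(s["orientation"]).as_matrix()
d=np.array([.5683,-.1158,.141])-s["tcp_pos"]; print(s["tcp_pos"],100*R.T@d, s["force"],np.arctan2(R[1,0],R[0,0]))
E
```

```text
time_s: 2.15
tcp_pos: [0.571, -0.1174, 0.1468]
orientation: [0.91, 0.415, 0.0, -0.0]
force: [0.8, -0.3, 0.3]
finger_gap: 0.57
[ 0.57101763 -0.11743624  0.14675737] [-0.05477272 -0.31235453  0.57579174] [ 0.82095949 -0.30636019  0.33773428] 0.8557572038847874
```

```bash
python3 -m jog '[[[110,0,-0.3,0.5,0,0,0],[200,0,0,0,0,0,0],[230,0,0,0,0,0,0],[230,0,0,0,0,0,0],[230,0,0,0,0,0,0],[230,0,0,0,0,0,0]]]' 25
```

```text
time_s: 2.75
tcp_pos: [0.5678, -0.1154, 0.1416]
orientation: [0.91, 0.415, -0.0, -0.001]
force: [-5.7, 4.9, 4.2]
finger_gap: 0.179
```

```bash
python3 -m jog '[[[255,0,0,0,0,0,0],[255,0,0,0,0,0,0],[255,0,0,0,0,0,0],[255,0,0,0,0,0,0]]]' 35
```

```text
time_s: 3.15
tcp_pos: [0.5668, -0.1145, 0.1415]
orientation: [0.91, 0.415, -0.001, -0.002]
force: [-3.6, 3.1, 4.2]
finger_gap: 0.144
```

```bash
python3 -m jog '[[[255,0,-0.15,0,0,0,0],[255,0,0,0,0,0,7],[255,0,0,0,0,0,7],[255,0,0,0,0,0,7],[255,0,0,0,0,0,7],[255,0,0,0,0,0,7],[255,0,0,0,0,0,7],[255,0,0,0,0,0,7]]]'
python3 -m jog '[[[255,0,0,0,0,0,2],[255,0,0,0,0,0,0],[255,0,0,0,0,0,0]]]'
python3 - <<'E'
from h import *
from scipy.spatial.transform import Rotation as Ro
s=r.read_state();R=Ro.from_quat(s["orientation"]).as_matrix(); print(s["tcp_pos"],s["force"],s["moment"],np.arctan2(R[1,0],R[0,0]),s["finger_gap"])
for n in("scene","side"): snap(n,n+"1")
A,B=load("scene1"),load("side1")
cv2.imwrite("pics/c2.png",np.hstack([crop(A,170,170,95,95,4.2),crop(B,238,215,95,95,4.2)]))
E
```

```text
time_s: 3.95
tcp_pos: [0.5669, -0.1146, 0.1416]
orientation: [1.0, -0.002, -0.0, -0.0]
force: [-2.0, 1.6, 2.2]
finger_gap: 0.148
time_s: 4.25
tcp_pos: [0.5668, -0.1146, 0.1416]
orientation: [1.0, -0.017, -0.0, -0.0]
force: [-2.8, 1.8, 3.3]
finger_gap: 0.15
[ 0.56684668 -0.11462875  0.14155439] [-2.80881366  1.76555604  3.29212212] [ 0.55148223  0.61781699 -0.02778011] -0.03434901528859396 0.14997507623654044
```

View pics/c2.png

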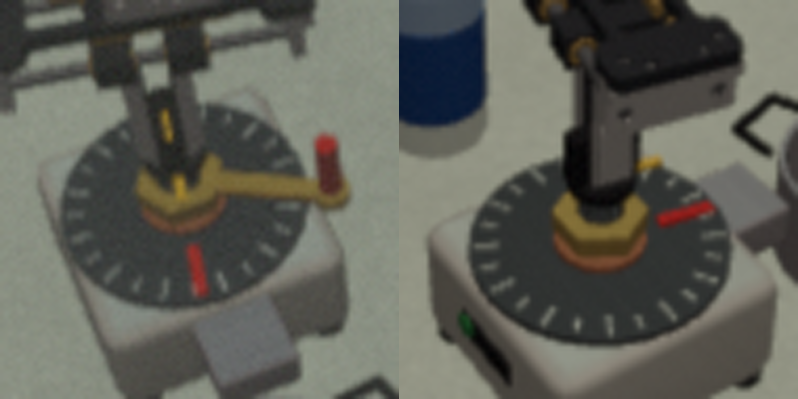

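The turn went through: the pointer now appears at scene (213,216) and side (300,254), near the mark's bearing. I'll release, rise and verify from above.

```bash
python3 -m jog '[[[150,0,0,0,0,0,0],[110,0,0,0,0,0,0],[110,0,0,0,0,0,0],[110,0,0,-2,0,0,0],[110,0,0,-4,0,0,0],[110,0,0,-4,0,0,0],[110,0,0,-4,0,0,0],[110,-3,0,-2,0,0,0]]]'
python3 -m jog '[[[110,-5,0,0,0,0,0],[110,0,0,0,0,0,0],[110,0,0,0,0,0,0]]]'
python3 - <<'E'
from m import *
s=snap("wrist","w2"); c,R,n=dial(s,np.array([.568,-.1155])); print("dial",c,R,n)
print("red",blobs(red(s),15)); print("yel",blobs(yellow(s),15))
u=proj(s,[.568,-.1155,.14]).astype(int);print(u)
x,y=max(u[0]-75,0),max(u[1]-75,0); print(x,y)
cv2.imwrite("pics/w2c.png",crop(s,x,y,150,150,4))
for n in("scene","side"): snap(n,n+"2")
E
```

```text
time_s: 5.15
tcp_pos: [0.5415, -0.1153, 0.3045]
orientation: [1.0, -0.017, 0.004, 0.001]
force: [0.1, -0.1, -0.4]
finger_gap: 0.568
time_s: 5.45
tcp_pos: [0.4871, -0.1125, 0.302]
orientation: [1.0, -0.018, 0.001, 0.0]
force: [0.2, 0.5, -0.6]
finger_gap: 0.57
dial [ 0.56801202 -0.11538355] 0.07355462764442974 146
red [([274, 55, 6, 27, 162], [276.5, 68.0]), ([183, 80, 13, 14, 147], [189.2, 86.4])]
yel [([193, 81, 78, 60, 893], [235.1, 103.9]), ([274, 83, 6, 37, 175], [276.5, 99.2]), ([284, 96, 16, 42, 163], [292.0, 117.5]), ([159, 334, 10, 48, 212], [161.9, 358.7]), ([389, 334, 8, 48, 194], [393.3, 359.2])]
[276 118]
201 43
```

View pics/w2c.png

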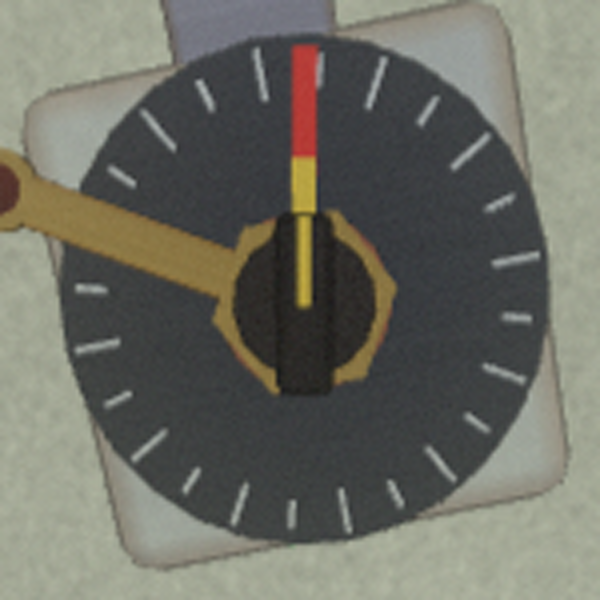

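The pointer stripe and the mark share column 276–277 in the wrist picture, so they're collinear and the setting is right. Now to the post, at about (0.6007,-0.0314).

```bash
cat > st.py <<'E'
from h import *
from scipy.spatial.transform import Rotation as Ro
import sys
C=np.array([.5672,-.115]); s=r.read_state(); p=s["tcp_pos"]; R=Ro.from_quat(s["orientation"]).as_matrix()
d=p[:2]-C; a=np.arctan2(d[1],d[0]); t=np.array([np.sin(a),-np.cos(a)]); f=s["force"]
print("t",s["time_s"],"p",p.round(4),"yaw %.3f"%np.arctan2(R[1,0],R[0,0]),"r %.4f ang %.3f"%(np.hypot(*d),a),"Ftan %.1f Frad %.1f Fz %.1f"%(-f[:2]@t,f[:2]@d/np.hypot(*d),f[2]),"gap %.3f"%s["finger_gap"],"q",s["joint_positions"].round(2))
if len(sys.argv)>1:
    g=np.array([float(v) for v in sys.argv[1:4]])
    print("to goal, tool cm",(100*R.T@(g-p)).round(2))
E
python3 -m jog '[[[110,2.1,-1.7,1,0,0,0],[110,3,-2.3,2,0,0,0],[110,3,-2.3,3,0,0,0],[110,2,-1.5,3,0,0,0],[110,1,-0.7,3,0,0,0],[110,0,0,0,0,0,0],[110,0,0,0,0,0,0]]]'; python3 st.py .6007 -.0314 .124
```

```text
time_s: 6.3
tcp_pos: [0.6017, -0.0312, 0.1808]
orientation: [1.0, -0.017, -0.001, 0.0]
force: [0.6, 0.1, 0.8]
finger_gap: 0.573
t 6.3 p [ 0.6017 -0.0312  0.1808] yaw -0.034 r 0.0906 ang 1.180 Ftan -0.5 Frad 0.3 Fz 0.8 gap 0.573 q [-0.17  0.33  1.48 -0.    1.33  1.44]
to goal, tool cm [-0.09  0.02  5.68]
```

```bash
python3 -m jog '[[[110,-0.1,0,2,0,0,0],[110,0,0,2,0,0,0],[110,0,0,1.6,0,0,0],[110,0,0,0,0,0,0],[110,0,0,0,0,0,0]]]'; python3 st.py .6007 -.0314 .124; python3 -m jog '[[[200,0,0,0,0,0,0],[255,0,0,0,0,0,0],[255,0,0,0,0,0,0],[255,0,0,0,0,0,0],[255,0,0,0,0,0,0],[255,0,0,0,0,0,0],[255,0,0,0,0,0,0]]]' 25; python3 st.py
```

```text
time_s: 6.8
tcp_pos: [0.6013, -0.0319, 0.1275]
orientation: [1.0, -0.018, 0.001, 0.0]
force: [0.0, -0.1, -0.5]
finger_gap: 0.569
t 6.8 p [ 0.6013 -0.0319  0.1275] yaw -0.036 r 0.0898 ang 1.181 Ftan -0.1 Frad -0.1 Fz -0.5 gap 0.569 q [-0.17  0.37  1.57 -0.    1.2   1.44]
to goal, tool cm [-0.06 -0.05  0.35]
time_s: 7.5
tcp_pos: [0.6004, -0.031, 0.1255]
orientation: [1.0, -0.017, 0.0, -0.0]
force: [-0.1, 1.4, 0.9]
finger_gap: 0.145
t 7.5 p [ 0.6004 -0.031   0.1255] yaw -0.035 r 0.0904 ang 1.194 Ftan 0.6 Frad 1.3 Fz 0.9 gap 0.145 q [-0.17  0.37  1.57  0.    1.2   1.44]
```

```bash
cat > arc.py <<'E'
import numpy as np,sys
# rows for arcs, tool yaw fixed at -0.035
a0,st,n=map(float,sys.argv[1:4]); y=-.035
X=np.array([np.cos(y),np.sin(y)]);Y=np.array([np.sin(y),-np.cos(y)]);acc=np.zeros(3)
for i in range(int(n)):
    a=a0-st*i;b=a-st;w=9*np.array([np.cos(b)-np.cos(a0),np.sin(b)-np.sin(a0)])
    q=np.round([w@X-acc[0],w@Y-acc[1],.12*st*(i+1)-acc[2]],2);acc+=q
    print("%.2f"%b,"[255,%.2f,%.2f,%.2f,0,0,0],"%tuple(q))
E
python3 arc.py 1.194 .14 38
```

```text
1.05 [255,1.15,0.50,0.02,0,0,0],
0.91 [255,1.08,0.66,0.01,0,0,0],
0.77 [255,0.97,0.81,0.02,0,0,0],
0.63 [255,0.84,0.93,0.02,0,0,0],
0.49 [255,0.71,1.04,0.01,0,0,0],
0.35 [255,0.56,1.13,0.02,0,0,0],
0.21 [255,0.40,1.19,0.02,0,0,0],
0.07 [255,0.22,1.24,0.01,0,0,0],
-0.07 [255,0.05,1.26,0.02,0,0,0],
-0.21 [255,-0.13,1.25,0.02,0,0,0],
-0.35 [255,-0.30,1.22,0.01,0,0,0],
-0.49 [255,-0.47,1.17,0.02,0,0,0],
-0.63 [255,-0.62,1.09,0.02,0,0,0],
-0.77 [255,-0.78,1.00,0.02,0,0,0],
-0.91 [255,-0.90,0.87,0.01,0,0,0],
-1.05 [255,-1.02,0.75,0.02,0,0,0],
-1.19 [255,-1.11,0.59,0.02,0,0,0],
-1.33 [255,-1.18,0.43,0.01,0,0,0],
-1.47 [255,-1.23,0.26,0.02,0,0,0],
-1.61 [255,-1.26,0.09,0.02,0,0,0],
-1.75 [255,-1.25,-0.09,0.01,0,0,0],
-1.89 [255,-1.24,-0.26,0.02,0,0,0],
-2.03 [255,-1.18,-0.43,0.02,0,0,0],
-2.17 [255,-1.11,-0.60,0.01,0,0,0],
-2.31 [255,-1.02,-0.74,0.02,0,0,0],
-2.45 [255,-0.90,-0.87,0.02,0,0,0],
-2.59 [255,-0.77,-1.00,0.01,0,0,0],
-2.73 [255,-0.63,-1.09,0.02,0,0,0],
-2.87 [255,-0.47,-1.17,0.02,0,0,0],
-3.01 [255,-0.30,-1.22,0.01,0,0,0],
-3.15 [255,-0.12,-1.26,0.02,0,0,0],
-3.29 [255,0.05,-1.25,0.02,0,0,0],
-3.43 [255,0.22,-1.24,0.01,0,0,0],
-3.57 [255,0.40,-1.20,0.02,0,0,0],
-3.71 [255,0.56,-1.13,0.02,0,0,0],
-3.85 [255,0.71,-1.04,0.01,0,0,0],
-3.99 [255,0.84,-0.93,0.02,0,0,0],
-4.13 [255,0.97,-0.80,0.02,0,0,0],
```

```bash
python3 -m jog '[[[255,1.15,0.50,0.02,0,0,0],[255,1.08,0.66,0.01,0,0,0],[255,0.97,0.81,0.02,0,0,0],[255,0.84,0.93,0.02,0,0,0]]]' >/dev/null; python3 st.py; python3 -m jog '[[[255,0.71,1.04,0.01,0,0,0],[255,0.56,1.13,0.02,0,0,0],[255,0.40,1.19,0.02,0,0,0],[255,0.22,1.24,0.01,0,0,0],[255,0,0,0,0,0,0]]]' >/dev/null; python3 st.py
```

```text
t 7.9 p [ 0.6408 -0.0625  0.1245] yaw -0.035 r 0.0904 ang 0.620 Ftan 0.3 Frad -1.0 Fz 1.7 gap 0.139 q [-0.21  0.43  1.47 -0.    1.24  1.4 ]
t 8.4 p [ 0.6572 -0.1106  0.124 ] yaw -0.037 r 0.0901 ang 0.049 Ftan -0.6 Frad -1.0 Fz -0.0 gap 0.146 q [-0.27  0.46  1.42 -0.    1.26  1.34]
```

```bash
python3 -m jog '[[[255,0.05,1.26,0.02,0,0,0],[255,-0.13,1.25,0.02,0,0,0],[255,-0.30,1.22,0.01,0,0,0],[255,-0.47,1.17,0.02,0,0,0]]]' >/dev/null; python3 st.py; python3 -m jog '[[[255,-0.62,1.09,0.02,0,0,0],[255,-0.78,1.00,0.02,0,0,0],[255,-0.90,0.87,0.01,0,0,0],[255,-1.02,0.75,0.02,0,0,0],[255,0,0,0,0,0,0]]]' >/dev/null; python3 st.py
```

```text
t 8.8 p [ 0.6464 -0.1576  0.1234] yaw -0.035 r 0.0899 ang -0.493 Ftan 2.1 Frad -1.7 Fz 0.3 gap 0.141 q [-0.34  0.46  1.42  0.    1.26  1.26]
t 9.3 p [ 0.6104 -0.1937  0.1229] yaw -0.036 r 0.0898 ang -1.068 Ftan -0.7 Frad -2.6 Fz -0.2 gap 0.142 q [-0.42  0.43  1.48 -0.    1.23  1.19]
```

```bash
python3 -m jog '[[[255,-1.11,0.59,0.02,0,0,0],[255,0,0,0,0,0,0],[255,0,0,0,0,0,0]]]' >/dev/null; python3 st.py
```

```text
t 9.6 p [ 0.6004 -0.1984  0.1227] yaw -0.035 r 0.0898 ang -1.192 Ftan -1.2 Frad -2.6 Fz 0.8 gap 0.142 q [-0.43  0.41  1.5  -0.    1.22  1.18]
```

```bash
python3 -m jog '[[[255,-1.18,0.43,0.01,0,0,0],[255,-1.23,0.26,0.02,0,0,0],[255,0,0,0,0,0,0],[255,0,0,0,0,0,0]]]' >/dev/null; python3 st.py
```

```text
t 10.0 p [ 0.5757 -0.2044  0.1224] yaw -0.035 r 0.0898 ang -1.475 Ftan -0.9 Frad -1.5 Fz 0.0 gap 0.145 q [-0.45  0.38  1.55 -0.    1.2   1.15]
```

```bash
python3 -m jog '[[[255,-1.26,0.09,0.02,0,0,0],[255,0,0,0,0,0,0],[255,0,0,0,0,0,0]]]' >/dev/null; python3 st.py
```

```text
t 10.3 p [ 0.5634 -0.2048  0.1221] yaw -0.035 r 0.0898 ang -1.613 Ftan -1.1 Frad -1.7 Fz 1.0 gap 0.143 q [-0.46  0.37  1.58 -0.    1.19  1.14]
```

```bash
python3 -m jog '[[[255,-1.25,-0.09,0.01,0,0,0],[255,-1.24,-0.26,0.02,0,0,0],[255,0,0,0,0,0,0]]]' >/dev/null; python3 st.py
```

```text
t 10.6 p [ 0.5373 -0.1998  0.1219] yaw -0.035 r 0.0899 ang -1.909 Ftan -1.2 Frad -2.6 Fz 0.5 gap 0.142 q [-0.48  0.33  1.64 -0.    1.17  1.13]
```

```bash
python3 -m jog '[[[255,-1.18,-0.43,0.02,0,0,0],[255,0,0,0,0,0,0],[255,0,0,0,0,0,0]]]' >/dev/null; python3 st.py
```

```text
t 10.9 p [ 0.5269 -0.1954  0.1217] yaw -0.035 r 0.0899 ang -2.035 Ftan -0.2 Frad -1.5 Fz -1.0 gap 0.145 q [-0.48  0.32  1.66 -0.    1.16  1.13]
```

```bash
python3 -m jog '[[[255,-1.11,-0.60,0.01,0,0,0],[255,-1.02,-0.74,0.02,0,0,0],[255,0,0,0,0,0,0]]]' >/dev/null; python3 st.py
```

```text
t 11.2 p [ 0.5051 -0.1802  0.1213] yaw -0.034 r 0.0900 ang -2.331 Ftan -0.4 Frad -2.0 Fz 1.6 gap 0.143 q [-0.47  0.28  1.72  0.    1.14  1.13]
```

```bash
python3 -m jog '[[[255,-0.90,-0.87,0.02,0,0,0],[255,-0.77,-1.00,0.01,0,0,0],[255,0,0,0,0,0,0]]]' >/dev/null; python3 st.py
```

```text
t 11.5 p [ 0.4894 -0.1606  0.121 ] yaw -0.034 r 0.0902 ang -2.611 Ftan -0.9 Frad -0.9 Fz 1.4 gap 0.145 q [-0.45  0.25  1.76  0.    1.13  1.15]
```

```bash
python3 -m jog '[[[255,-0.63,-1.09,0.02,0,0,0],[255,-0.47,-1.17,0.02,0,0,0],[255,0,0,0,0,0,0]]]' >/dev/null; python3 st.py
```

```text
t 11.8 p [ 0.4798 -0.1375  0.1206] yaw -0.034 r 0.0903 ang -2.890 Ftan -0.9 Frad 0.2 Fz 1.4 gap 0.143 q [-0.42  0.23  1.8   0.    1.12  1.18]
```

```bash
python3 -m jog '[[[255,-0.30,-1.22,0.01,0,0,0],[255,-0.12,-1.26,0.02,0,0,0],[255,0,0,0,0,0,0]]]' >/dev/null; python3 st.py
```

```text
t 12.1 p [ 0.4769 -0.1125  0.1202] yaw -0.034 r 0.0904 ang 3.114 Ftan -0.3 Frad -0.0 Fz 1.3 gap 0.144 q [-0.37  0.22  1.82  0.    1.11  1.23]
```

```bash
python3 -m jog '[[[255,0.05,-1.25,0.02,0,0,0],[255,0.22,-1.24,0.01,0,0,0],[255,0,0,0,0,0,0]]]' >/dev/null; python3 st.py
```

```text
t 12.4 p [ 0.4799 -0.0923  0.1199] yaw -0.031 r 0.0903 ang 2.887 Ftan 9.7 Frad 0.3 Fz 1.7 gap 0.143 q [-0.33  0.21  1.82 -0.01  1.11  1.28]
```

Contact with the washer (Ftan about 9.7 N). Now small steps.

```bash
python3 -m jog '[[[255,0.27,-0.86,0,0,0,0],[255,0,0,0,0,0,0]]]' >/dev/null; python3 st.py;  python3 -m jog '[[[255,0,0,0,0,0,0]]]' >/dev/null; python3 st.py; python3 arc.py 2.753 .05 6
```

```text
t 12.6 p [ 0.4821 -0.0847  0.1197] yaw -0.031 r 0.0903 ang 2.799 Ftan 11.8 Frad 0.1 Fz 0.4 gap 0.145 q [-0.31  0.22  1.82 -0.01  1.11  1.3 ]
t 12.7 p [ 0.4821 -0.0849  0.1197] yaw -0.032 r 0.0903 ang 2.801 Ftan 11.8 Frad 0.3 Fz 1.2 gap 0.145 q [-0.31  0.22  1.82 -0.01  1.11  1.3 ]
2.70 [255,0.17,-0.42,0.01,0,0,0],
2.65 [255,0.18,-0.41,0.00,0,0,0],
2.60 [255,0.21,-0.40,0.01,0,0,0],
2.55 [255,0.23,-0.39,0.00,0,0,0],
2.50 [255,0.24,-0.37,0.01,0,0,0],
2.45 [255,0.27,-0.37,0.01,0,0,0],
```

```bash
python3 -m jog '[[[255,0.17,-0.42,0,0,0,0],[255,0.18,-0.41,0,0,0,0],[255,0,0,0,0,0,0],[255,0,0,0,0,0,0]]]' >/dev/null; python3 st.py; python3 -m jog '[[[255,0,0,0,0,0,0]]]' >/dev/null; python3 st.py
```

```text
t 13.1 p [ 0.4851 -0.0774  0.1194] yaw -0.032 r 0.0903 ang 2.713 Ftan 13.2 Frad -0.4 Fz 0.0 gap 0.147 q [-0.29  0.22  1.81 -0.01  1.11  1.32]
t 13.2 p [ 0.4851 -0.0774  0.1194] yaw -0.032 r 0.0903 ang 2.713 Ftan 13.2 Frad -0.3 Fz 0.3 gap 0.143 q [-0.29  0.22  1.81 -0.01  1.11  1.32]
```

One more 0.05 rad step, for about 14 N.

```bash
python3 -m jog '[[[255,0.21,-0.40,0,0,0,0],[255,0,0,0,0,0,0],[255,0,0,0,0,0,0]]]' >/dev/null; python3 st.py; python3 -m jog '[[[255,0,0,0,0,0,0]]]' >/dev/null; python3 st.py
```

```text
t 13.5 p [ 0.4868 -0.0738  0.1193] yaw -0.032 r 0.0903 ang 2.668 Ftan 14.5 Frad -0.4 Fz -0.1 gap 0.142 q [-0.28  0.22  1.81 -0.01  1.11  1.33]
t 13.6 p [ 0.4868 -0.0738  0.1193] yaw -0.032 r 0.0903 ang 2.668 Ftan 13.8 Frad -1.3 Fz 0.4 gap 0.142 q [-0.28  0.22  1.81 -0.01  1.11  1.33]
```

Ease the load back, open, and rise clear.

```bash
python3 -m jog '[[[255,-0.23,0.43,0,0,0,0],[255,0,0,0,0,0,0],[255,0,0,0,0,0,0]]]' >/dev/null; python3 st.py; python3 -m jog '[[[150,0,0,0,0,0,0],[110,0,0,0,0,0,0],[110,0,0,0,0,0,0],[110,0,0,0,0,0,0]]]' >/dev/null; python3 st.py; python3 -m jog '[[[110,0,0,-2,0,0,0],[110,0,0,-3,0,0,0],[110,0,0,-4,0,0,0],[110,0,0,-4,0,0,0],[110,0,1,-4,0,0,0],[110,0,3,0,0,0,0],[110,0,0,0,0,0,0],[110,0,0,0,0,0,0]]]'
python3 - <<'E'
from m import *
s=snap("wrist","w3"); print("red",blobs(red(s),15)); print("yel",blobs(yellow(s),15))
u=proj(s,[.568,-.1155,.12]).astype(int); x,y=max(u[0]-95,0),max(u[1]-75,0)
A=snap("scene","scene3"); snap("side","side3"); print(x,y)
cv2.imwrite("pics/w3c.png",np.hstack([crop(s,x,y,150,150,2.6),crop(A,90,135,260,200,1.5)[:390][:, :390] if 0 else cv2.resize(crop(A,90,135,260,200,1.5),(400,390))[:int(150*2.6)]]))
E
```

```text
t 13.9 p [ 0.4856 -0.0763  0.1194] yaw -0.033 r 0.0903 ang 2.699 Ftan 9.2 Frad -0.3 Fz -0.9 gap 0.145 q [-0.29  0.22  1.81 -0.01  1.11  1.32]
t 14.3 p [ 0.4874 -0.0724  0.1198] yaw -0.035 r 0.0904 ang 2.651 Ftan -0.6 Frad -0.2 Fz 0.0 gap 0.447 q [-0.29  0.22  1.81  0.    1.11  1.32]
time_s: 15.1
tcp_pos: [0.4857, -0.1126, 0.2896]
orientation: [1.0, -0.018, -0.0, -0.001]
force: [-0.3, 0.8, 0.4]
finger_gap: 0.568
red [([274, 50, 7, 29, 173], [277.0, 64.0]), ([243, 195, 12, 12, 110], [248.0, 200.5])]
yel [([274, 79, 6, 39, 185], [276.5, 96.0]), ([243, 97, 32, 100, 757], [260.6, 155.2]), ([285, 97, 14, 41, 145], [293.1, 114.5]), ([159, 334, 10, 48, 214], [161.8, 359.3]), ([389, 334, 8, 49, 200], [393.2, 359.2])]
181 41
```

View pics/w3c.png

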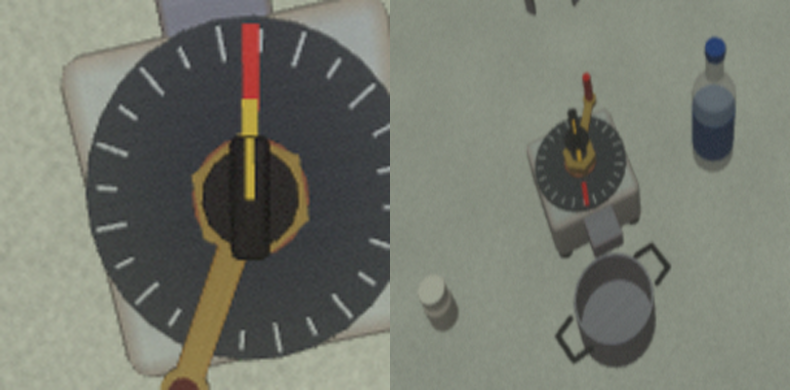

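```bash
python3 - <<'E'
from m import *
s=load("w3");c=np.array([.568,-.1153]);p=onz(s,(248,200.5),.153)[:2]-c;print("wrist post ang",np.arctan2(p[1],p[0]),np.hypot(*p))
M=[onz(s,q,z)[:2]-c for q,z in(((277,64),.093),((276.5,96),.15))];print("mark",np.arctan2(*M[0][::-1]))
S=np.array([onz(s,q,.174)[:2] for q in comp(yellow(s),(276.5,96))]);
for n in("scene","side"):
    d=cv2.absdiff(load(n+"0")["frame"],load(n+"3")["frame"]).max(2)
    for k,(x,y,w,h) in({"bottle":(286,155,30,65),"pot":(198,262,75,60),"jar":(106,274,28,30)} if n=="scene" else {"pot":(320,236,68,50),"jar":(372,332,28,40),"bottle":(231,215,30,32)}).items(): print(n,k,np.percentile(d[y:y+h,x:x+w],98))
    t=load(n+"3"); b=[(st,cc) for st,cc in blobs(red(t))]; print(b)
print(r.read_state()["force"],r.read_state()["time_s"])
E
```

```text
wrist post ang 2.761774991055195 0.08898221909913795
mark -0.03837804193522525
scene bottle 7.0
scene pot 7.0
scene jar 6.0
[([216, 173, 3, 4, 12], [217.0, 174.5]), ([215, 229, 4, 11, 26], [216.7, 233.8])]
side pot 2.0
side jar 2.0
side bottle 21.819999999999936
[([244, 252, 5, 17, 72], [246.2, 259.6]), ([299, 263, 14, 6, 41], [305.1, 265.6])]
[-0.26777035  1.324551   -0.12493344] 15.25
```

```bash
python3 - <<'E'
from h import *
A,B=load("scene3"),load("side3")
p,e=tri(A,(217.0,173.5),B,(246,253.5)); d=p[:2]-[.5684,-.1165]; print("post tri",p.round(4),e,np.hypot(*d),np.arctan2(d[1],d[0]))
print(r.close_job())
E
```

```text
post tri [ 0.4842 -0.0816  0.1509] 6.834244816905691e-05 0.0911171678789037 2.748684993080543
the job is handed in; nothing more can be done
None
```

I set the adjuster on the red mark, tightened the jam nut with a final push of about 14 N, let go and handed the job in at about 15 s.

- **Adjuster:** I turned it about 51° clockwise. In the last overhead picture the pointer stripe and the mark are in line, within half a pixel.
- **Jam nut:** I ran it clockwise about 4.5 rad until it met the washer at about 9.7 N. I then tightened in small steps, with readings of 11.8, 13.2 and finally 14.5 then 13.8 N. No reading went above 14.5 N.
- **Bystanders:** The pot and jar look unchanged in both cameras, and so does the bottle in the scene camera. The side camera showed a difference at the bottle. I put that down to the red post, which now stands in front of it there, but I did not check it further.

**One check disagreed:** the cameras put the post at about 2.75–2.76 rad after release, while the gripper's position under load suggested 2.67 rad. That is about 8 mm, which I think was the fingers bending under the push, because the tool moved back only part way when I eased off. I could not measure how far the washer sank (expected about 1 mm) in the images, so the tightness rests on the force readings.

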